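# Clamp the white-capped bottle in the bar clamp

## Robot

A 6-joint arm with a two-finger parallel gripper is mounted at the origin on the work surface. World frame = base frame: x ahead of the robot, y to its left, z up, the work surface at z = 0. Lengths are in mm, angles in degrees, forces in N, time in s.
With the tool pointing down it reaches from about 350 to 850 mm from the base axis. Payload 8.1 kg.
Tool frame: the origin (TCP) lies midway between the tips of the shut fingers; the grasp point (between the pads) lies 19 mm behind it (r.grasp_offset is the distance from the TCP to the grasp point, in mm); z points along the fingers, x is the direction in which the jaws open and shut, and the axes are right-handed (so a half turn about z gives the same grasp; the last joint's range is limited). The gripper opens to 85 mm and grips with 20 to 120 N. Pads are 22 mm wide; open, the fingers measure 114 mm over their backs; the gripper's body (76 mm by 85 mm) begins 54 mm behind the grasp point. The pads swing forward as they close: fully open they stand 13 mm farther back than shut.
Start: joints at [62.659, 7.471, 85.268, -0, 87.261, -4.893], TCP at [229.091, 554.547, 231.292] pointing down, gripper open.
Joint ranges: [-169.43, 169.43], [-51.17, 129.36], [1.28, 143.12], [-76.62, 256.62], [0, 156.53], [-152.29, 152.29]. Speed limits (degrees/s): [136.94, 136.94, 159.86, 180, 180, 180].

## Interface

Orientations are given as [roll, pitch, yaw] about the fixed x, y, z axes, in that order (R = Rz(yaw) Ry(pitch) Rx(roll)).
In Python, from bench import r, optics, hand_in gives the robot as it stands.
- The arm moves only by the shell command python3 -m pendant 'ROWS' [FORCE]. ROWS is JSON, a list of rows, each a list of 5 numbers: the opening, from 0 (shut) to 1 (fully open), then the shift along the tool's x, y, z in mm, then the turn about the tool's z in degrees. A call has 1 to 10 rows; each row shifts and turns the commanded pose from where the row before left it, along the tool's axes as they then stand; what a row does not reach is not made up. A row lasts 1/10 s, in which the tool goes at most 50 mm and 8.59 degrees, less where a joint would pass 70% of its speed; a pose out of reach is approached as far as the arm can. A call with a gripper value outside its range is refused whole. The fingers move at their own pace and stop on an object; FORCE is the grip in N (left out, the last holds). Time passes only in rows, so rows that do not move let the fingers close. It gives the time, the measured TCP pose, the force and the opening at its end, in the units of the state.
- r.sense(): the state, without advancing time (a new reading comes with each control period).
- optics.snapshot(name): name is "scene" or "top"; returns (picture, depth): 400x640x3 uint8, blue, green, red; 400x640 float32, mm along the optical axis (not along the pixel's ray), 0 where there is no reading.
- optics.camera_params(name): a dict with "camera_matrix" (3x3 intrinsics, pixels), "k1" (the pictures are not rectified: a ray, as slopes to the right and down, at radius r is drawn at 1 + k1 r^2 times it, then the intrinsics apply), "eye" and "orientation" of the camera in the world. Camera axes: x right, y down, z forward; pixel columns grow to the right and rows downward; lengths in mm; the calibration is good to about 2 mm. A picture is of the moment at which its call begins. camera_params takes no time and is no camera call.
- hand_in(): hands the job in, once; it reports no verdict.
Trained networks look in the newest picture that a camera, given by its name, has taken for a name from the list of things; names that differ only in an ending like _2 or _b are one class to them, and where a whole thing is asked for, a point or a joint stands for the part that bears it (a point fixed in the world has none). Each returns a list of dicts, best first, with "score" (0 to 1); they miss things now and then, are a little off and sometimes report something else, mostly with a low value. They report only what shows in the picture. A call takes as long as a camera call. They do not tell look-alikes from the thing itself.
- optics.search_frame(camera, query): "at" ([x, y, z] in mm, in world coordinates, good to about 4 mm: the middle of the surface that is visible of it).
The state is a dict: "time": time; "joint_pos": joint angles; "qd": joint speeds; "joint_efforts": joint torques, N m; "tool_pos": TCP position; "tcp_rot": TCP orientation; "ft_force": force on the tool from outside, world axes, zero at the start; "wrist_torque": the same for the moment, N m; "finger_gap": finger opening in mm.
Only numpy, scipy, OpenCV 4.12 (cv2) and the standard library are available. Lean on these libraries where they do the work, as an engineer would, in place of code of your own. Each camera call takes 0.05 s, during which the arm holds its last target. There are 200 camera calls.

## Task

Stand the amber bottle with the white cap upright in the V of the orange bar clamp, up against both faces, and let go of it. Then squeeze the clamp's trigger against its grip, fully and repeatedly, until the sliding jaw holds the bottle firmly (6 to 20 N on the glass; never above 24 N, which breaks it), and let the trigger spring back. Move the jaw only by the trigger, and leave the other bottles, jar, beaker and caps where they are.

Things in the scene. Friction and masses are not known exactly. Their poses are not given: they have to be found in the camera images.
- bottle: amber glass bottle with the WHITE cap (the others have black caps). Body 50 mm diameter to height 80, shoulder to a 30 mm neck at height 94, cap 30 mm diameter from height 98 to 122. About 160 g. Origin: centre of its underside; z up its axis. It starts standing on the table among three black-capped ones about 110 mm apart.
- clamp: one-hand bar clamp on a plywood board (110 across, 345 long, 12 mm thick) fixed to the table. Origin on the table right below the seat; z up; +y along the clamp from the V to the pistol grip. Along +y: orange V anvil (90 degrees, open to +y, top 62 mm above the table, V line at y = -35 mm), sliding jaw with pad, housing, trigger, grip. The toothed bar may stick out behind to y = 262 mm.
- seat (a point): point on the board's top (12 mm above the table) where the centre of the bottle's underside is when it touches both faces of the V; axes as clamp
- housing_top (a point): centre of the top of the orange housing (y 129 to 217 mm in the clamp's frame, 44 wide), 60 mm above the table; trigger and grip stand up from it
- grip_back (a point): point on the back (+y) face of the FIXED black pistol grip, 105 mm above the table. The grip is 15 mm thick along y, 26 wide, its top 135 mm above the table.
- trigger_front (a point): point on the front (-y, facing the jaw) face of the black trigger blade, 105 mm above the table when released, 52 mm in front of grip_back. The blade is 12 mm thick, 24 wide, its top about 136 mm above the table, hinged 60 mm below this point. Squeezing swings it 16 mm towards +y, to the grip.
- squeeze_mid (a point): midway between trigger front and grip back when FULLY squeezed (36 mm over both; 52 mm released), 105 mm above the table. Only the trigger moves, so fingers that close evenly from both sides belong centred here.
- trigger (a joint): angle of the trigger, rad: 0 released, 0.27 squeezed to its stop. A spring returns it. Each squeeze past about 0.25 moves the jaw one 8 mm tooth (the very first may do less) towards the V; the trigger must then go back below about 0.02 to catch the next. A part squeeze lets the jaw slip back to its last tooth.
- jaw: orange sliding jaw head, 36 x 20 x 44 mm, origin at its centre, 43 mm above the table; axes as clamp; it moves towards -y and cannot go back. At the trigger (105 mm above the table) one feels about 3 N (released) to 4.5 N (squeezed) of return spring, plus 1 to 2.5 N of friction while the jaw moves, plus 0.64 times the force on the glass.
- pad_rest (a point): fixed to the jaw, 50 mm in front (-y) of its origin: the face of the jaw's 28 mm round black rubber pad if its spindle were screwed fully in. It is screwed OUT by an unknown 0 to 8 mm, and starts 18 to 40 mm short of a seated bottle. It is sprung, 0.8 N per mm: each tooth adds 6.4 N. The squeeze that first touches the seated bottle and one or two more make it firm; a third more may break it.
- bottle_b1: brown glass bottle with a black screw cap, same shape as the white-capped one; a bystander, origin under its centre
- bottle_b2: brown glass bottle with a black screw cap, same shape as the white-capped one; a bystander, origin under its centre
- bottle_b3: brown glass bottle with a black screw cap, same shape as the white-capped one; a bystander, origin under its centre
- cream_jar: white jar, 66 mm diameter, 60 high, bystander, origin under its centre
- beaker: clear open beaker, 72 mm diameter, 95 high, bystander, origin under its centre
- cap0: loose black cap, 30 mm diameter, 24 high, bystander, origin under its centre
- cap1: loose black cap like cap0, bystander
Mind the look-alikes: they are no part of the job. What is shaped like the bottle but green is not meant.

How it is judged:
By the outcome, as a careful person would: the job done as asked, in the order asked, and still so for the second after the job is handed in, with the robot touching nothing.
It also fails if it takes over 67 s, if anything falls off the work surface, if the arm or the gripper's body presses on something with over 40 N, if the wrist force passes 120 N, or if a joint passes its speed limit or range.

## Working session

There is one attempt and no reset: what is moved stays moved. The work goes in short steps, Python scripts to look and compute and a shell command to move; the robot and the scene stay as the last step left them, time stands still between calls to the robot, and variables do not carry over. Pictures are saved under pics/ and viewed, about 8 in all and at most 12, crops included, and the job is handed in when it is done.

```bash
mkdir -p pics; cat > h.py <<'E'
import numpy as np, cv2, sys
from bench import r, optics, hand_in
from scipy.spatial.transform import Rotation as R
def cam(n):
    p=optics.camera_params(n); return p
def world_pts(n,depth):
    p=cam(n);K=np.array(p["camera_matrix"]);k=p["k1"]
    v,u=np.mgrid[0:400,0:640]
    d=np.stack([(u-K[0,2])/K[0,0],(v-K[1,2])/K[1,1]],-1)
    s=d.copy()
    for _ in range(8): s=d/(1+k*(s**2).sum(-1,keepdims=True))
    pc=np.concatenate([s*depth[...,None],depth[...,None]],-1)
    return pc@rot(p).T+np.array(p["eye"])
def rot(p):
    o=np.array(p["orientation"],float)
    return o if o.shape==(3,3) else R.from_euler('xyz',o,degrees=True).as_matrix()
def proj(n,P):
    p=cam(n);K=np.array(p["camera_matrix"])
    c=(np.array(P,float)-np.array(p["eye"]))@rot(p)
    s=c[:2]/c[2]; s=s*(1+p["k1"]*(s@s))
    return (K[:2,:2]@s+K[:2,2]).round(1)
E
python3 - <<'E'
from h import *
for n in("scene","top"):
    im,d=optics.snapshot(n); cv2.imwrite(f"pics/{n}0.png",im); print(optics.camera_params(n))
    for q in ("bottle","clamp","seat","housing_top","grip_back","trigger_front","squeeze_mid","jaw","pad_rest"):
        for x in optics.search_frame(n,q)[:5]: print(n,q,np.round(x["at"]),round(x["score"],2),proj(n,x["at"]))
print(r.sense())
E
```

```text
{'camera_matrix': array([[402.79611803,   0.        , 320.49181812],
       [  0.        , 402.79611803, 197.49648295],
       [  0.        ,   0.        ,   1.        ]]), 'k1': 0.003441423048419852, 'eye': array([ 926.80484867, -488.73511873,  925.37568694]), 'orientation': array([-1.42592905e+02, -2.75361520e-02,  3.33436983e+01])}
scene bottle [559. 127.  11.] 0.73 [331.3 192.8]
scene bottle [ 376. -300.   80.] 0.66 [169.4 260.2]
scene clamp [558. 127.  12.] 0.96 [330.7 192.5]
scene clamp [557. 143.  53.] 0.62 [334.1 179.6]
scene clamp [ 595. -269.   82.] 0.54 [249.7 297.4]
scene seat [558. 131.  14.] 0.57 [331.8 191. ]
scene seat [533. 206. 105.] 0.29 [339.2 149.7]
scene housing_top [560. 128.  11.] 0.91 [331.6 192.6]
scene grip_back [561. 127.  16.] 0.57 [331.7 192.1]
scene grip_back [ 463. -358.   83.] 0.57 [177.2 298.2]
scene trigger_front [531. 209. 106.] 0.51 [339.  148.5]
scene squeeze_mid [561. 131.  12.] 0.57 [332.4 191.9]
scene jaw [556. 140.  53.] 0.77 [333.2 180.2]
scene pad_rest [ 469. -249.   85.] 0.74 [213.  262.3]
scene pad_rest [553. 144.  49.] 0.68 [332.9 179.8]
[... 935 characters left out ...]
155.  51.] 0.46 [277.6 202.5]
{'time': 1.0, 'joint_pos': array([ 6.26579437e+01,  7.47073704e+00,  8.52687849e+01,  8.58346839e-04,
        8.72613913e+01, -4.89199772e+00]), 'qd': array([-0.05345614,  0.08224331,  0.05104627, -0.03738815, -0.03144107,
       -0.13217819]), 'joint_efforts': array([-7.02491616e-04, -5.69292891e+01, -5.00895095e+01, -5.26111271e-04,
        4.78995207e-04, -1.43338418e-06]), 'tool_pos': array([229.08935175, 554.53970291, 231.28724827]), 'tcp_rot': array([-1.79999068e+02,  8.36747479e-04,  6.75499004e+01]), 'ft_force': array([ 0.73421066, -0.76423849, -0.27151258]), 'wrist_torque': array([-0.01951966,  0.00864038,  0.01209668]), 'finger_gap': 85.47834565987556}
```

View pics/scene0.png

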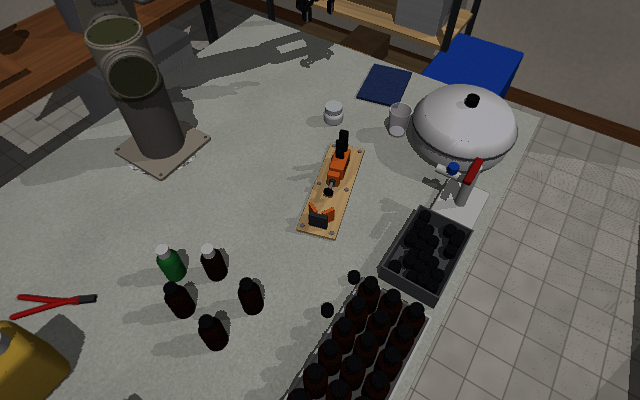

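View pics/top0.png

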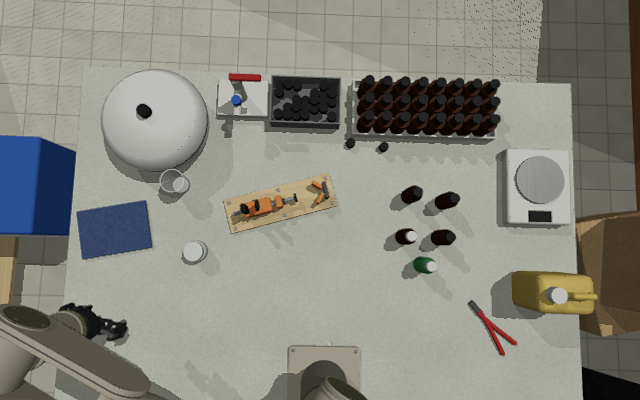

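Scene picture: the candidates are amber with white cap at (212,262) [top (405,237)], green with white cap at (170,262) [top (425,265)], and black-capped bottles at (180,299), (250,296), (212,332). There is also a crate of black-capped ones at about (360,340). I choose (212,262). Next I measure it and the clamp, and check it in a crop.

```bash
python3 - <<'E'
from h import *
W=[];C=[]
for n in("top","scene"):
    im,d=optics.snapshot(n); P=world_pts(n,d); ok=d>0
    hsv=cv2.cvtColor(im,cv2.COLOR_BGR2HSV)
    P2=P.copy();P2[~ok]=1e5
    x,y,z=P2[...,0],P2[...,1],P2[...,2]
    cap=(abs(x-449)<45)&(abs(y+230)<45)&(z>105)&(z<140)&(hsv[...,2]>110)&(hsv[...,1]<70)
    p=P2[cap];print(n,"cap",len(p),p.mean(0).round(1),(p.min(0)+p.max(0))/2,np.percentile(p[:,2],[5,50,95]))
    reg=(abs(x-548)<150)&(abs(y-150)<200)
    board=reg&(z>6)&(z<18)
    b=P2[board][:,:2].astype(np.float32)
    print(n,"board",len(b),cv2.minAreaRect(b), 'z',np.median(P2[board][:,2]))
    hi=reg&(z>22)&(z<160)&(abs(y-150)<170)
    W.append(P2[hi]);C.append(hsv[hi])
    tb=(abs(x-400)<60)&(abs(y)<60)&ok; print("table z",np.median(z[tb]))
    u0,v0=proj(n,[550,140,40]).astype(int); w=60 if n=="top" else 70
    c1=cv2.resize(im[max(0,v0-w):v0+w,u0-w:u0+w],(400,400),interpolation=cv2.INTER_CUBIC)
    u0,v0=proj(n,[449,-230,70]).astype(int);w=50
    c2=cv2.resize(im[max(0,v0-w):v0+w,u0-w:u0+w],(400,400),interpolation=cv2.INTER_CUBIC)
    cv2.imwrite(f"pics/{n}_crop.png",np.hstack([c1,c2]))
np.savez("pts.npz",W0=W[0],W1=W[1],C0=C[0],C1=C[1])
E
```

```text
top cap 90 [ 453.6 -241.5  121.9] [ 453.73471655 -241.76541127  117.84905518] [114.71516383 122.50902699 126.87157466]
top board 3033 ((548.3052978515625, 150.2450408935547), (399.33477783203125, 299.6493225097656), 89.8298110961914) z 12.475040382881843
table z 0.558731090491392
scene cap 112 [ 452.3 -240.8  122.5] [ 452.4306352  -240.62399037  122.88559014] [120.12438606 122.48690396 124.64887103]
scene board 2428 ((546.1126098632812, 150.15745544433594), (293.6708068847656, 390.9734802246094), 1.108203411102295) z 13.27568395672131
table z 0.946927660154131
```

View pics/scene_crop.png

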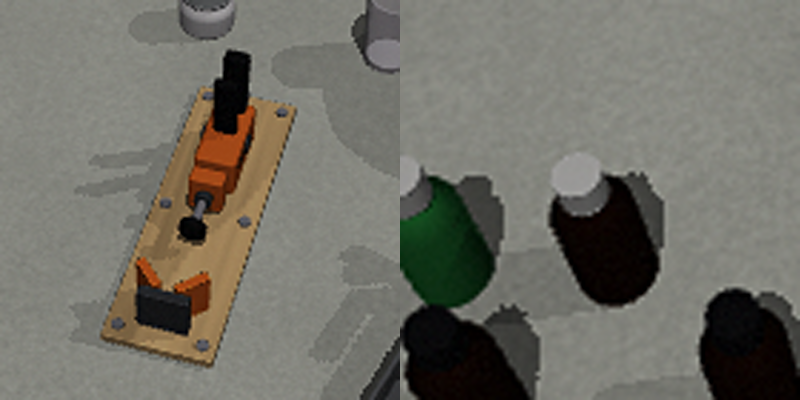

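The crop shows the chosen bottle: amber body, white cap at (580,175), with the green one at its left. The V anvil is at (175,300), pad at (190,230), housing (225,135), trigger and grip (230,90). Next I work out the clamp frame.

```bash
python3 - <<'E'
from h import *
for n in("top","scene"):
    im,d=optics.snapshot(n); P=world_pts(n,d); P[d<=0]=1e5
    x,y,z=P[...,0],P[...,1],P[...,2]; hsv=cv2.cvtColor(im,cv2.COLOR_BGR2HSV)
    reg=(abs(x-548)<130)&(abs(y-150)<200)
    wood=reg&(z>4)&(z<22)&(hsv[...,0]>10)&(hsv[...,0]<28)&(hsv[...,1]>70)
    b=P[wood][:,:2].astype(np.float32)
    m=cv2.connectedComponentsWithStats(wood.astype(np.uint8)); k=1+np.argmax(m[2][1:,4]); b=P[m[1]==k][:,:2].astype(np.float32)
    rc=cv2.minAreaRect(b); box=cv2.boxPoints(rc); print(n,rc)
    e=[(box[1]-box[0]),(box[2]-box[1])]; a=max(e,key=np.linalg.norm); a=a/np.linalg.norm(a); a=a if a[1]>0 else -a
    yaw=np.degrees(np.arctan2(-a[0],a[1])); print("clamp yaw",yaw)
    c=np.array(rc[0]); ax=np.array([a[1],-a[0]])
    hi=reg&(z>22)&(z<160); p=P[hi]; h=hsv[hi]
    s=(p[:,:2]-c)@a; t=(p[:,:2]-c)@ax; zz=p[:,2]
    org=(h[:,1]>120)&(h[:,0]<20)&(h[:,2]>60)
    for nm,sel in (("org z55-66",org&(zz>55)&(zz<66)),("blk z>100",(h[:,2]<70)&(zz>90)&(zz<145)),("blk z>128",(zz>129)&(zz<145)),("dark low",(h[:,2]<70)&(zz<70))):
        ii=sel&(abs(t)<60)&(abs(s)<180)
        print(nm,ii.sum()); 
        hist,ed=np.histogram(s[ii],bins=np.arange(-180,181,6))
        print("  s:",[(int(ed[i]),int(hist[i]),round(float(t[ii][(s[ii]>=ed[i])&(s[ii]<ed[i+1])].mean()),1),round(float(np.median(zz[ii][(s[ii]>=ed[i])&(s[ii]<ed[i+1])])))) for i in range(len(hist)) if hist[i]])
    print("c",c,"a",a,"table",np.median(z[(abs(x-400)<60)&(abs(y)<60)]))
E
```

```text
top ((549.65185546875, 149.52859497070312), (108.91671752929688, 341.9952697753906), 16.258005142211914)
clamp yaw 16.258003
org z55-66 407
  s: [(-144, 3, 5.4, 63), (-138, 9, 0.9, 61), (-132, 18, 1.2, 62), (-126, 16, 1.7, 63), (-120, 19, 2.1, 63), (-114, 7, -2.9, 61), (-12, 2, -4.1, 57), (-6, 15, 1.2, 64), (0, 9, 7.5, 64), (6, 14, -3.2, 62), (12, 4, -4.6, 63), (24, 14, 2.9, 59), (30, 29, 0.5, 61), (36, 27, 1.0, 60), (42, 25, 1.6, 61), (48, 27, 0.6, 61), (54, 27, 0.8, 61), (60, 19, -2.4, 60), (66, 6, -16.0, 62), (72, 10, -7.2, 61), (78, 28, 1.0, 60), (84, 23, 0.0, 62), (90, 31, 0.6, 60), (96, 12, 0.3, 60), (102, 7, -5.7, 62), (108, 6, -14.7, 60)]
blk z>100 86
  s: [(54, 9, 0.1, 137), (60, 19, -0.2, 137), (66, 6, -7.3, 125), (96, 29, -1.2, 132), (102, 18, -2.3, 135), (108, 5, -4.5, 132)]
blk z>128 77
  s: [(54, 10, 0.5, 137), (60, 17, 1.0, 137), (66, 5, 2.7, 134), (96, 19, 1.5, 135), (102, 17, 1.1, 136), (108, 9, 0.9, 134)]
dark low 82
  s: [(-150, 3, -23.0, 42), (-144, 21, -2.8, 61), (-120, 1, 19.4, 45), (-114, 2, -3.6, 35), (-54, 10, -1.8, 56), (-48, 4, -1.1, 55), (-18, 3, -1.0, 51)
[... 1427 characters left out ...]
 s: [(-156, 150, 0.1, 46), (-150, 49, 1.9, 62), (-144, 33, 6.6, 62), (-138, 6, 3.7, 60), (-132, 7, -17.0, 54), (-126, 8, -22.5, 52), (-120, 6, -22.4, 48), (-60, 14, 1.9, 46), (-54, 46, -0.9, 49), (-48, 5, 2.8, 54), (-42, 2, 0.5, 48), (-30, 2, -0.0, 47), (-18, 19, 0.7, 49), (-12, 11, -1.4, 51), (-6, 2, 4.9, 37), (0, 3, 17.9, 39), (24, 1, 13.9, 40), (30, 2, 21.5, 28), (36, 1, 21.7, 55), (42, 3, 21.4, 43), (48, 3, 22.1, 45), (54, 2, -0.7, 44), (60, 16, 5.9, 67), (66, 10, 3.2, 52), (72, 5, 13.6, 52), (78, 3, 23.1, 41), (84, 2, 21.4, 49), (90, 3, -11.1, 60), (96, 8, 13.7, 62), (102, 1, 21.7, 33), (108, 1, 11.6, 65)]
c [549.22485352 150.4667511 ] a [-0.28194427  0.95943075] table 0.931889821418622
```

```bash
cat >> h.py <<'E'
A=np.array([-0.281,0.9597]);C0=np.array([549.4,150.0])
def cl(s,t=0): return C0+s*A+t*np.array([A[1],-A[0]])   # clamp frame from board centre; seat s=-105
def go(P):
    s=r.sense(); M=R.from_euler('xyz',s["tcp_rot"],degrees=True).as_matrix()
    print("t",round(s["time"],2),"pos",s["tool_pos"].round(1),"rpy",s["tcp_rot"].round(2),"F",s["ft_force"].round(1),"gap",round(s["finger_gap"],1),"| tool delta",(M.T@(np.array(P)-s["tool_pos"])).round(1))
E
python3 -m pendant '[[1,0,0,0,-7.75],[1,0,0,0,-7.75],[1,0,0,0,-7.75],[1,0,0,0,-7.75],[1,0,0,0,-7.75],[1,0,0,0,0]]' 40; python3 -c "
from h import *
go([453,-241,231])"
```

```text
time: 1.8
tool_pos: [229.1, 554.6, 231.3]
tcp_rot: [180.0, -0.0, 106.4]
ft_force: [-1.2, 0.4, -0.1]
finger_gap: 85.5
t 1.8 pos [229.1 554.6 231.3] rpy [180.    -0.   106.43] F [-1.2  0.4 -0.1] gap 85.5 | tool delta [-8.264e+02 -1.020e+01  3.000e-01]
```

```bash
python3 -m pendant '[[1,-20,0,0,0],[1,-40,0,0,0],[1,-40,0,0,0],[1,-40,0,0,0],[1,-40,0,0,0],[1,-40,0,0,0],[1,-40,0,0,0],[1,-40,0,0,0],[1,-40,0,0,0],[1,-40,0,0,0]]'; python3 -m pendant '[[1,-40,0,0,0],[1,-40,0,0,0],[1,-40,0,0,0],[1,-40,0,0,0],[1,-40,0,0,0],[1,-40,0,0,0],[1,-40,0,0,0],[1,-40,-5,0,0],[1,-40,-5,0,0],[1,-40,0,0,0]]';python3 -m pendant '[[1,-30,0,0,0],[1,-16,0,0,0],[1,0,0,0,0],[1,0,0,0,0]]'; python3 -c "
from h import *
go([453,-241,231])"
```

```text
time: 2.8
tool_pos: [335.9, 188.4, 231.5]
tcp_rot: [179.9, -0.0, 106.1]
ft_force: [-0.2, -0.5, 1.1]
finger_gap: 85.1
time: 3.8
tool_pos: [438.3, -198.9, 231.5]
tcp_rot: [180.0, 0.0, 106.0]
ft_force: [0.9, -0.4, -0.4]
finger_gap: 85.6
time: 4.2
tool_pos: [451.1, -240.9, 231.1]
tcp_rot: [-180.0, -0.0, 106.1]
ft_force: [-0.1, -0.1, -0.2]
finger_gap: 85.6
t 4.2 pos [ 451.1 -240.9  231.1] rpy [-1.7998e+02 -4.0000e-02  1.0611e+02] F [-0.1 -0.1 -0.2] gap 85.6 | tool delta [-0.7  1.8  0.1]
```

```bash
python3 -m pendant '[[1,-0.7,2,25,0],[1,0,0,30,0],[1,0,0,30,0],[1,0,0,30,0],[1,0,0,21,0],[1,0,0,0,0]]'; python3 -m pendant '[[0.2,0,0,0,0],[0.2,0,0,0,0],[0.2,0,0,0,0],[0.2,0,0,0,0],[0.2,0,0,0,0],[0.2,0,0,0,0],[0.2,0,0,0,0],[0.2,0,0,0,0]]' 35;python3 -m pendant '[[0,0,0,-3,0],[0,0,0,-5,0],[0,0,0,-10,0],[0,0,0,0,0]]'; python3 - <<'E'
from h import *
go([453,-241,95])
out=[]
for n in("scene","top"):
    im,d=optics.snapshot(n); u,v=proj(n,[453,-241,70]).astype(int); w=55
    out.append(cv2.resize(im[v-w:v+w,u-w:u+w],(400,400),interpolation=cv2.INTER_CUBIC))
cv2.imwrite("pics/grasp.png",np.hstack(out))
E
```

```text
time: 4.8
tool_pos: [451.1, -238.4, 91.9]
tcp_rot: [-179.8, -0.3, 106.3]
ft_force: [-0.0, 1.0, -1.5]
finger_gap: 85.3
time: 5.6
tool_pos: [454.3, -241.5, 96.8]
tcp_rot: [179.9, 0.1, 106.3]
ft_force: [-0.3, 1.0, 5.9]
finger_gap: 28.7
time: 6.0
tool_pos: [454.4, -241.8, 115.3]
tcp_rot: [179.9, 0.1, 106.3]
ft_force: [0.3, -0.1, -0.7]
finger_gap: 28.7
t 6.0 pos [ 454.4 -241.8  115.3] rpy [1.799e+02 1.200e-01 1.063e+02] F [ 0.3 -0.1 -0.7] gap 28.7 | tool delta [ 1.3 -1.2 20.3]
```

View pics/grasp.png

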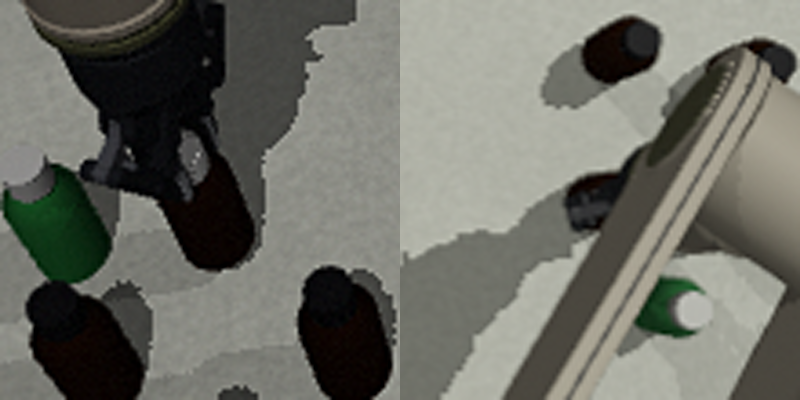

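Gripped: at left (200,200) the bottle hangs in the fingers by its white cap, upright. The neighbours and the green bottle have not moved. I lift it and check the offset between TCP and bottle.

```bash
python3 -m pendant '[[0,0,0,-15,0],[0,0,0,-25,0],[0,0,0,-30,0],[0,0,0,-25,0],[0,0,0,-15,0],[0,0,0,0,0],[0,0,0,0,0]]'; python3 - <<'E'
from h import *
go([*cl(-98),231])
s=r.sense()["tool_pos"]
im,d=optics.snapshot("scene"); P=world_pts("scene",d); P[d<=0]=1e5
near=(np.hypot(P[...,0]-s[0],P[...,1]-s[1])<45)&(P[...,2]>60)&(P[...,2]<210)
p=P[near]
for z in range(80,215,10):
    q=p[(p[:,2]>=z)&(p[:,2]<z+10)]
    if len(q)>3: print(z,len(q),q[:,:2].min(0).round(),q[:,:2].max(0).round())
E
```

```text
time: 6.8
tool_pos: [453.3, -241.1, 222.7]
tcp_rot: [-180.0, -0.0, 106.3]
ft_force: [-0.4, -0.2, -2.5]
finger_gap: 29.1
t 6.8 pos [ 453.3 -241.1  222.7] rpy [-1.7998e+02 -2.0000e-02  1.0630e+02] F [-0.4 -0.2 -2.5] gap 29.1 | tool delta [250.4 202.1  -8.3]
130 57 [ 447. -266.] [ 477. -221.]
140 51 [ 446. -266.] [ 476. -222.]
150 54 [ 447. -266.] [ 477. -221.]
160 63 [ 446. -265.] [ 476. -222.]
170 58 [ 449. -267.] [ 476. -220.]
180 59 [ 447. -266.] [ 478. -222.]
190 62 [ 447. -266.] [ 477. -220.]
200 109 [ 441. -266.] [ 477. -218.]
```

```bash
python3 -m pendant '[[0,0,0,-12,0],[0,0,0,-15,0],[0,10,8,0,0],[0,25,20,0,0],[0,30,24,0,0],[0,30,24,0,0],[0,30,24,0,0],[0,30,24,0,0],[0,30,24,0,0],[0,30,24,0,0]]'; python3 -m pendant '[[0,20,16,0,0],[0,10,10,0,0],[0,5,4,0,0],[0,0,0,0,0],[0,0,0,0,0]]'; python3 - <<'E'
from h import *
go([*cl(-97),231])
from scipy.optimize import least_squares
s=r.sense()["tool_pos"]
for n in ("scene","top"):
    im,d=optics.snapshot(n); P=world_pts(n,d); P[d<=0]=1e5
    near=(np.hypot(P[...,0]-s[0],P[...,1]-s[1])<45)&(P[...,2]>s[2]-90)&(P[...,2]<s[2]-25)
    p=P[near]; print(n,len(p))
    if len(p)>20:
        f=least_squares(lambda c:np.hypot(p[:,0]-c[0],p[:,1]-c[1])-25,s[:2],loss="soft_l1"); print("bottle-TCP",f.x-s[:2])
    # jaw/pad relative fit in clamp frame
    q=P[(P[...,2]>30)&(P[...,2]<75)][:, :2]; S=(q-C0)@A; T=(q-C0)@np.array([A[1],-A[0]])
    k=(abs(T)<12)&(S>-80)&(S<-20); print("pad s",np.percentile(S[k],[2,10,50]) if k.sum() else None, "t",T[k].mean())
    kk=(abs(T)<45)&(S<-105)&(S>-150)
    print("anvil t",np.percentile(T[kk],[3,97]),"s",np.percentile(S[kk],[3,97]))
E
```

```text
time: 7.85
tool_pos: [558.7, 16.1, 250.5]
tcp_rot: [180.0, -0.0, 106.3]
ft_force: [0.1, -1.5, -1.9]
finger_gap: 28.9
time: 8.35
tool_pos: [577.0, 54.6, 250.3]
tcp_rot: [-180.0, 0.0, 106.3]
ft_force: [0.3, -0.8, -1.2]
finger_gap: 28.7
t 8.35 pos [577.   54.6 250.3] rpy [-1.7998e+02  2.0000e-02  1.0625e+02] F [ 0.3 -0.8 -1.2] gap 28.7 | tool delta [ 2.3  0.4 19.3]
scene 356
bottle-TCP [-2.66387694  0.38251269]
pad s [-54.4577245  -53.49214547 -51.08204229] t 0.09715996044990975
anvil t [-32.5633952   34.05519554] s [-149.74530088 -113.55651293]
top 47
bottle-TCP [-0.10012037 -0.08559384]
pad s [-52.8925291  -51.79919095 -45.60771509] t 0.6037669544357129
anvil t [-31.21507836   7.47422654] s [-148.89513222 -112.21882115]
```

```bash
python3 -m pendant '[[0,2,0.5,20,0],[0,0,0,30,0],[0,0,0,30,0],[0,0,0,28,0],[0,0,0,15,0],[0,0,0,8,0],[0,0,0,4,0],[0,0,0,0,0]]'; python3 -m pendant '[[0,0,0,1.5,0],[0,0,0,1.5,0],[0,0,0,0,0]]'; python3 - <<'E'
from h import *
go([*cl(-105),110])
E
```

```text
time: 9.25
tool_pos: [577.6, 57.4, 116.1]
tcp_rot: [179.9, 0.0, 106.3]
ft_force: [-0.4, 0.4, -1.2]
finger_gap: 29.0
time: 9.55
tool_pos: [577.4, 57.6, 112.8]
tcp_rot: [180.0, 0.0, 106.3]
ft_force: [0.0, -0.0, -0.2]
finger_gap: 29.0
t 9.55 pos [577.4  57.6 112.8] rpy [1.7995e+02 1.0000e-02 1.0631e+02] F [ 0.  -0.  -0.2] gap 29.0 | tool delta [-8.5 -0.9  2.8]
```

```bash
for i in 1 2; do python3 -m pendant '[[0,0,0,1,0],[0,0,0,0,0]]'|egrep 'tool|ft'; done; python3 -m pendant '[[0,-2,0,0,0],[0,-2,0,0,0],[0,0,0,0,0]]' | egrep 'tool|ft'; python3 -m pendant '[[0,-1,0,0,0],[0,-1,0,0,0],[0,0,0,0,0]]'| egrep 'tool|ft'
```

```text
tool_pos: [577.1, 57.6, 111.3]
ft_force: [0.5, 0.3, -0.8]
tool_pos: [577.0, 57.6, 110.1]
ft_force: [0.3, -0.3, -1.2]
tool_pos: [578.4, 53.4, 110.4]
ft_force: [0.5, 0.1, -1.5]
tool_pos: [578.9, 52.0, 110.3]
ft_force: [1.1, 1.4, -1.0]
```

```bash
for i in 1 2 3; do python3 -m pendant '[[0,-1,0,0,0],[0,0,0,0,0]]'| egrep 'tool|ft'; done
```

```text
tool_pos: [579.2, 51.4, 110.4]
ft_force: [1.4, 4.8, -0.8]
tool_pos: [579.3, 51.0, 110.4]
ft_force: [-0.1, 6.8, -0.4]
tool_pos: [579.5, 50.7, 110.5]
ft_force: [-1.7, 9.6, 0.6]
```

```bash
python3 -m pendant '[[0,1.5,0,0,0],[0,0,0,1,0],[0,0,0,0,0]]'| egrep 'tool|ft';  for i in 1 2; do python3 -m pendant '[[0,0,0,0.7,0],[0,0,0,0,0]]'| egrep 'tool|ft'; done
```

```text
tool_pos: [579.5, 51.2, 109.8]
ft_force: [-0.2, 6.2, 1.1]
tool_pos: [579.6, 51.2, 109.3]
ft_force: [-0.6, 6.0, 2.4]
tool_pos: [579.7, 51.3, 109.0]
ft_force: [-0.8, 6.7, 4.3]
```

```bash
python3 -m pendant '[[0.5,0,0,-0.5,0],[0.7,0,0,0,0],[0.9,0,0,0,0],[0.9,0,0,0,0],[0.9,0,0,-10,0],[0.9,0,0,-25,0],[0.9,0,0,-30,0],[0.9,0,0,-30,0],[0.9,0,0,-25,0]]'; python3 -m pendant '[[0.9,20,0,-10,0],[0.9,40,0,0,0],[0.9,40,0,0,0],[0.9,40,0,0,0],[0.9,30,0,0,0],[0.9,15,0,0,0],[0.9,0,0,0,0],[0.9,0,0,0,0]]'; python3 - <<'E'
from h import *
from scipy.optimize import least_squares
go([*cl(88),86])
B=np.array([A[1],-A[0]])
out=[]
for n in ("scene","top"):
    im,d=optics.snapshot(n); P=world_pts(n,d); P[d<=0]=1e5
    q=P[...,:2]-C0; S=q@A; T=q@B; Z=P[...,2]
    k=(abs(S+105)<40)&(abs(T)<40)&(Z>66)&(Z<88)
    p=np.c_[S[k],T[k]]
    if k.sum()>20: f=least_squares(lambda c:np.hypot(p[:,0]-c[0],p[:,1]-c[1])-25,[-105,0],loss="soft_l1"); print(n,k.sum(),"body s,t",f.x)
    k=(abs(S+105)<40)&(abs(T)<40)&(Z>128)&(Z<140)
    print(n,"cap",S[k].mean() if k.any() else 0,T[k].mean() if k.any() else 0,np.median(Z[k]) if k.any() else 0)
    k=(abs(T)<12)&(S>-75)&(S<-20)&(Z>30)&(Z<75); print("pad s",np.percentile(S[k],[2,10,50]) if k.any() else 0)
    u,v=proj(n,[560,120,60]).astype(int); w=60
    out.append(cv2.resize(im[v-w:v+w,u-w:u+w],(400,400),interpolation=cv2.INTER_CUBIC))
cv2.imwrite("pics/placed.png",np.hstack(out))
E
```

```text
time: 12.75
tool_pos: [579.6, 50.2, 231.2]
tcp_rot: [179.9, 0.0, 106.3]
ft_force: [-0.3, 0.6, 0.0]
finger_gap: 77.0
time: 13.55
tool_pos: [527.6, 227.3, 238.7]
tcp_rot: [180.0, 0.0, 106.3]
ft_force: [0.5, -0.5, 0.7]
finger_gap: 76.6
t 13.55 pos [527.6 227.3 238.7] rpy [1.7999e+02 4.0000e-02 1.0632e+02] F [ 0.5 -0.5  0.7] gap 76.6 | tool delta [  7.8  -0.8 152.7]
scene 97 body s,t [-101.05174052   -0.36036321]
scene cap -103.58216205104884 0.39555782603861467 135.11083519240077
pad s [-51.46109196 -50.33339432 -33.02839649]
top 21 body s,t [-108.28100884    2.29984926]
top cap -101.36009062640538 0.8805236893467424 134.6814833332271
pad s [-52.8188866  -51.33935716 -42.94816232]
```

View pics/placed.png

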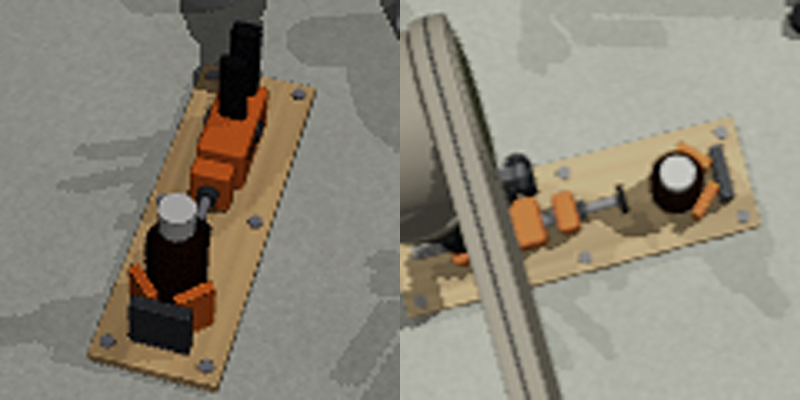

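The picture shows the bottle upright in the V (left (178,240), right (680,175)), jaw and pad untouched at right (620,200). I bring the open fingers down over the trigger and grip.

```bash
python3 -m pendant '[[1,0,-0.8,15,0],[1,0,0,25,0],[1,0,0,30,0],[1,0,0,30,0],[1,0,0,25,0],[1,0,0,15,0],[1,0,0,10,0],[1,0,0,6.5,0],[1,0,0,0,0]]'; python3 -m pendant '[[1,4,0,0,0],[1,4,0,0,0],[1,0,0,0,0]]'; python3 -m pendant '[[0.75,0,0,0,0],[0.72,0,0,0,0],[0.68,0,0,0,0],[0.68,0,0,0,0],[0.68,0,0,0,0]]' 45; python3 -c "
from h import *
go([*cl(88),82])"
```

```text
time: 14.55
tool_pos: [526.5, 227.5, 81.6]
tcp_rot: [-180.0, 0.0, 106.3]
ft_force: [-0.2, -0.5, 0.7]
finger_gap: 85.3
time: 14.85
tool_pos: [524.7, 236.3, 83.0]
tcp_rot: [179.9, -0.0, 106.3]
ft_force: [-0.0, -0.7, -0.8]
finger_gap: 85.2
time: 15.35
tool_pos: [524.5, 235.1, 82.0]
tcp_rot: [180.0, 0.0, 106.3]
ft_force: [1.3, -2.6, 0.9]
finger_gap: 58.2
t 15.35 pos [524.5 235.1  82. ] rpy [1.7998e+02 2.0000e-02 1.0629e+02] F [ 1.3 -2.6  0.9] gap 58.2 | tool delta [-0.6 -0.   0. ]
```

```bash
python3 -m pendant '[[0.3,0,0,0,0],[0.3,0,0,0,0],[0.3,0,0,0,0],[0.3,0,0,0,0],[0.3,0,0,0,0],[0.3,0,0,0,0]]'; python3 -c "
from h import *
go([*cl(88),82])
for n in ('scene','top'):
    im,d=optics.snapshot(n); P=world_pts(n,d); P[d<=0]=1e5
    q=P[...,:2]-C0; S=q@A; T=q@np.array([A[1],-A[0]]); Z=P[...,2]
    k=(abs(T)<12)&(S>-75)&(S<-20)&(Z>30)&(Z<75); print('pad s',np.percentile(S[k],[2,10,50]) if k.any() else 0)
    k=(abs(T)<14)&(S>-30)&(S<22)&(Z>56)&(Z<70); print('jaw s',np.percentile(S[k],[3,50,97]) if k.any() else 0)
"
```

```text
time: 15.95
tool_pos: [523.5, 239.5, 83.5]
tcp_rot: [179.9, -0.3, 106.4]
ft_force: [-8.6, 16.6, 10.8]
finger_gap: 37.2
t 15.95 pos [523.5 239.5  83.5] rpy [179.91  -0.3  106.42] F [-8.6 16.6 10.8] gap 37.2 | tool delta [-5.2 -0.3  1.5]
pad s [-42.48933426 -39.16248725 -26.7017052 ]
jaw s [-17.14466459 -11.01082703   1.80886007]
pad s [-62.16965936 -60.12608802 -44.89819511]
jaw s [-15.6546941   -6.71081058   2.92534104]
```

```bash
python3 -m pendant '[[0.3,2,0,0,0],[0.3,2,0,0,0],[0.3,0,0,0,0],[0.3,0,0,0,0]]'; cat > j.py <<'E'
from h import *
go([*cl(92),82])
im,d=optics.snapshot('top'); P=world_pts('top',d); P[d<=0]=1e5
q=P[...,:2]-C0; S=q@A; T=q@np.array([A[1],-A[0]]); Z=P[...,2]
k=(abs(T)<12)&(S>-78)&(S<-20)&(Z>30)&(Z<75); print('pad s',np.percentile(S[k],[2,10,50]).round(1) if k.any() else 0)
k=(abs(T)<20)&(S>-60)&(S<22)&(Z>56)&(Z<70); print('jaw s',np.percentile(S[k],[3,10,50]).round(1) if k.any() else 0)
k=(abs(S+105)<40)&(abs(T)<40)&(Z>128)&(Z<140); print("cap",S[k].mean().round(1),T[k].mean().round(1))
u,v=proj('top',[560,120,60]).astype(int); w=60
cv2.imwrite(sys.argv[1],cv2.resize(im[v-w:v+w,u-w:u+w],(500,500),interpolation=cv2.INTER_CUBIC))
E
python3 j.py pics/a1.png
python3 -m pendant '[[0.6,0,0,0,0],[0.9,0,0,0,0],[0.9,0,0,0,0],[0.9,0,0,0,0],[0.9,0,0,0,0],[0.9,0,0,0,0]]'; python3 j.py pics/a2.png
```

```text
time: 16.45
tool_pos: [523.4, 239.6, 83.6]
tcp_rot: [179.9, 0.0, 106.4]
ft_force: [-5.5, -2.2, 12.9]
finger_gap: 36.9
t 16.45 pos [523.4 239.6  83.6] rpy [1.7995e+02 1.0000e-02 1.0635e+02] F [-5.5 -2.2 12.9] gap 36.9 | tool delta [-1.3 -0.2  1.6]
pad s [-77.6 -61.4 -47.1]
jaw s [-57.5 -17.9  -7.6]
cap -101.5 1.1
time: 17.1
tool_pos: [523.0, 239.3, 81.8]
tcp_rot: [-180.0, -0.0, 106.3]
ft_force: [-1.0, -0.3, -0.7]
finger_gap: 77.0
t 17.1 pos [523.  239.3  81.8] rpy [-1.7999e+02 -1.0000e-02  1.0630e+02] F [-1.  -0.3 -0.7] gap 77.0 | tool delta [-1.1  0.2 -0.2]
pad s [-77.6 -59.6 -46. ]
jaw s [-54.6 -13.4  -4.1]
cap -101.6 1.0
```

```bash
python3 -m pendant '[[0.3,0,0,0,0],[0.3,0,0,0,0],[0.3,0,0,0,0],[0.3,0,0,0,0],[0.3,0,0,0,0],[0.3,0,0,0,0],[0.3,0,0,0,0],[0.3,0,0,0,0]]'; python3 j.py pics/b1.png
python3 -m pendant '[[0.6,0,0,0,0],[0.95,0,0,0,0],[0.95,0,0,0,0],[0.95,0,0,0,0],[0.95,0,0,0,0],[0.95,0,0,0,0]]'; python3 j.py pics/b2.png
```

```text
time: 17.95
tool_pos: [524.0, 239.8, 83.6]
tcp_rot: [179.9, 0.0, 106.4]
ft_force: [-3.3, 2.2, 7.9]
finger_gap: 36.6
t 17.95 pos [524.  239.8  83.6] rpy [1.7986e+02 2.0000e-02 1.0635e+02] F [-3.3  2.2  7.9] gap 36.6 | tool delta [-1.3 -0.9  1.6]
pad s [-77.4 -68.9 -46.7]
jaw s [-23.8 -22.5 -14.9]
cap -101.4 1.0
time: 18.6
tool_pos: [523.0, 239.2, 81.8]
tcp_rot: [-180.0, -0.0, 106.3]
ft_force: [-0.8, 0.2, 0.8]
finger_gap: 81.2
t 18.6 pos [523.  239.2  81.8] rpy [-1.7999e+02 -1.0000e-02  1.0630e+02] F [-0.8  0.2  0.8] gap 81.2 | tool delta [-1.1  0.2 -0.2]
pad s [-77.4 -66.8 -46. ]
jaw s [-21.6 -20.2 -12. ]
cap -101.4 0.8
```

View pics/b2.png

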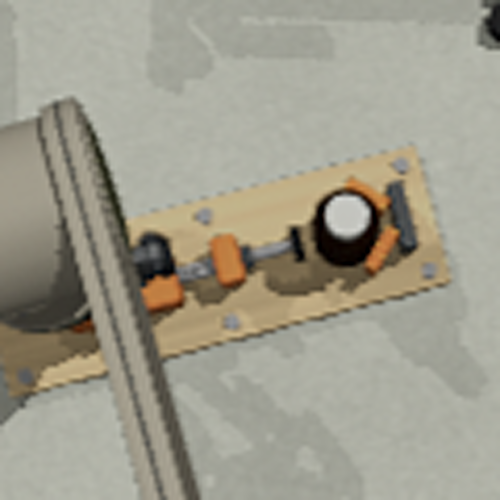

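The picture shows the pad face (300,242) still about 9–10 mm short of the bottle (315,230). The next squeeze should bring them about to touching.

```bash
python3 -m pendant '[[0.3,0,0,0,0],[0.3,0,0,0,0],[0.3,0,0,0,0],[0.3,0,0,0,0],[0.3,0,0,0,0],[0.3,0,0,0,0],[0.3,0,0,0,0],[0.3,0,0,0,0]]'; python3 j.py pics/c1.png
python3 -m pendant '[[0.6,0,0,0,0],[0.95,0,0,0,0],[0.95,0,0,0,0],[0.95,0,0,0,0],[0.95,0,0,0,0],[0.95,0,0,0,0]]'; python3 j.py pics/c2.png
```

```text
time: 19.45
tool_pos: [524.0, 239.8, 83.6]
tcp_rot: [179.9, 0.0, 106.3]
ft_force: [-3.1, 2.4, 9.0]
finger_gap: 36.7
t 19.45 pos [524.  239.8  83.6] rpy [1.7986e+02 2.0000e-02 1.0635e+02] F [-3.1  2.4  9. ] gap 36.7 | tool delta [-1.3 -0.9  1.6]
pad s [-76.6 -73.8 -42.9]
jaw s [-30.9 -29.4 -22. ]
cap -102.4 1.0
time: 20.1
tool_pos: [523.0, 239.3, 81.8]
tcp_rot: [-180.0, -0.0, 106.3]
ft_force: [-0.7, 0.6, -0.8]
finger_gap: 81.7
t 20.1 pos [523.  239.3  81.8] rpy [-1.7999e+02 -1.0000e-02  1.0630e+02] F [-0.7  0.6 -0.8] gap 81.7 | tool delta [-1.1  0.2 -0.2]
pad s [-76.5 -73.5 -44.9]
jaw s [-29.5 -27.9 -20.2]
cap -102.2 1.0
```

View pics/c2.png

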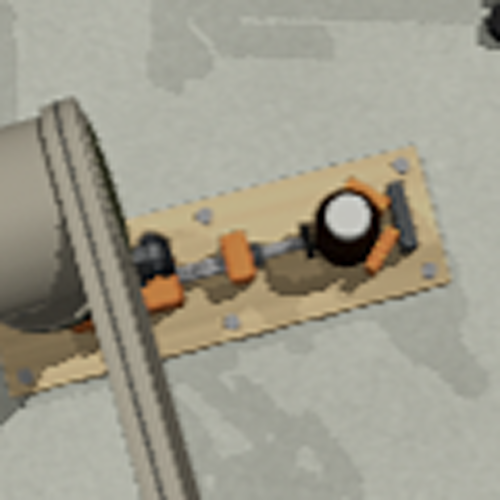

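The pad now meets the bottle's flank (312,238), and the cap moved under 1 mm deeper into the V. This is first touch or just short of it, so two more squeezes give a firm grip either way.

```bash
python3 -m pendant '[[0.3,0,0,0,0],[0.3,0,0,0,0],[0.3,0,0,0,0],[0.3,0,0,0,0],[0.3,0,0,0,0],[0.3,0,0,0,0],[0.3,0,0,0,0],[0.3,0,0,0,0]]'; python3 j.py pics/d1.png
python3 -m pendant '[[0.6,0,0,0,0],[0.95,0,0,0,0],[0.95,0,0,0,0],[0.95,0,0,0,0],[0.95,0,0,0,0],[0.95,0,0,0,0]]'; python3 j.py pics/d2.png
```

```text
time: 20.95
tool_pos: [524.1, 239.8, 83.8]
tcp_rot: [179.8, 0.0, 106.4]
ft_force: [-3.3, 2.6, 8.5]
finger_gap: 36.7
t 20.95 pos [524.1 239.8  83.8] rpy [1.7985e+02 2.0000e-02 1.0635e+02] F [-3.3  2.6  8.5] gap 36.7 | tool delta [-1.3 -1.   1.8]
pad s [-76.6 -73.5 -42.6]
jaw s [-40.  -37.1 -28.7]
cap -102.2 1.0
time: 21.6
tool_pos: [523.0, 239.3, 81.7]
tcp_rot: [-180.0, -0.0, 106.3]
ft_force: [0.4, -0.1, 0.3]
finger_gap: 81.0
t 21.6 pos [523.  239.3  81.7] rpy [-1.7999e+02 -1.0000e-02  1.0630e+02] F [ 0.4 -0.1  0.3] gap 81.0 | tool delta [-1.1  0.2 -0.3]
pad s [-76.4 -73.5 -42.6]
jaw s [-37.  -35.5 -27.7]
cap -102.1 1.1
```

View pics/d2.png

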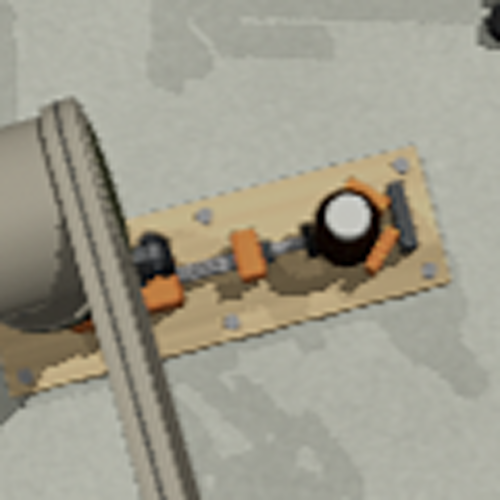

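The jaw advanced about 7.6 mm while the pad stayed on the glass, so the spring is compressed roughly 6–9 mm (5–7 N). One more squeeze puts it mid-range, at about 11–14 N.

```bash
python3 -m pendant '[[0.3,0,0,0,0],[0.3,0,0,0,0],[0.3,0,0,0,0],[0.3,0,0,0,0],[0.3,0,0,0,0],[0.3,0,0,0,0],[0.3,0,0,0,0],[0.3,0,0,0,0]]'; python3 j.py pics/e1.png
python3 -m pendant '[[0.6,0,0,0,0],[1,0,0,0,0],[1,0,0,0,0],[1,-4,0,0,0],[1,-4,0,0,0],[1,0,0,0,0]]'
python3 -m pendant '[[1,0,0,-10,0],[1,0,0,-25,0],[1,0,0,-30,0],[1,0,0,-30,0],[1,0,0,-25,0],[1,0,0,-10,0],[1,0,0,0,0]]'; python3 j.py pics/e2.png
```

```text
time: 22.45
tool_pos: [524.4, 239.9, 84.1]
tcp_rot: [179.8, 0.0, 106.4]
ft_force: [-3.4, 2.7, 11.1]
finger_gap: 36.7
t 22.45 pos [524.4 239.9  84.1] rpy [1.7981e+02 2.0000e-02 1.0635e+02] F [-3.4  2.7 11.1] gap 36.7 | tool delta [-1.3 -1.3  2.1]
pad s [-76.4 -73.4 -44.8]
jaw s [-45.8 -44.5 -36.8]
cap -102.2 1.0
time: 23.1
tool_pos: [525.4, 230.9, 81.7]
tcp_rot: [-180.0, 0.0, 106.3]
ft_force: [0.6, 0.1, -0.4]
finger_gap: 85.2
time: 23.8
tool_pos: [526.5, 232.0, 214.2]
tcp_rot: [179.8, -0.0, 106.3]
ft_force: [-0.6, -0.4, -0.2]
finger_gap: 85.7
t 23.8 pos [526.5 232.  214.2] rpy [ 1.7977e+02 -1.0000e-02  1.0631e+02] F [-0.6 -0.4 -0.2] gap 85.7 | tool delta [  6.8  -1.6 132.2]
pad s [-76.6 -73.4 -44.5]
jaw s [-44.5 -43.1 -35.6]
cap -102.4 1.0
```

```bash
python3 - <<'E'
from h import *
im,d=optics.snapshot("scene"); cv2.imwrite("pics/final.png",cv2.resize(im[110:380,130:450],(800,600),interpolation=cv2.INTER_CUBIC))
E
```

```text
(no output)
```

View pics/final.png

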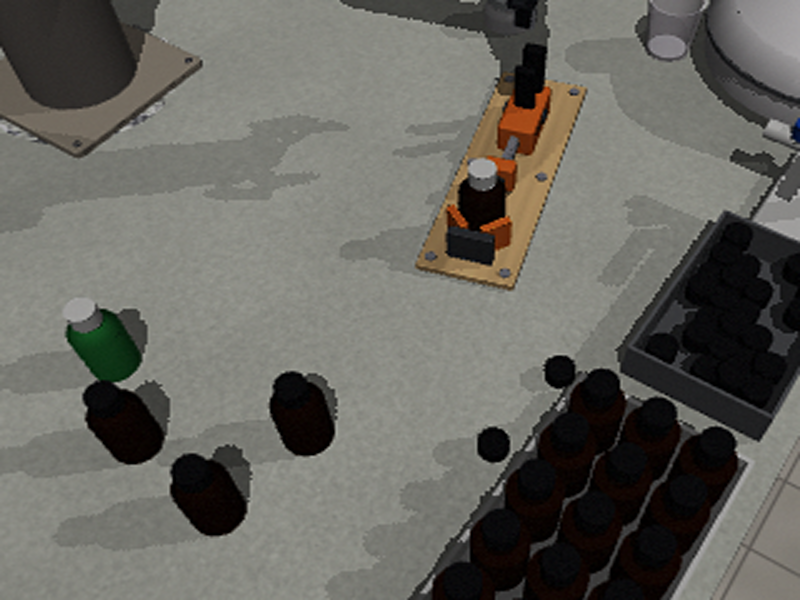

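The picture shows the bottle upright in the V (482,195) with the jaw behind it. The trigger (525,85) stands apart from the grip, and the other bottles and the caps are where they were.

```bash
python3 -c "
from h import *
print(hand_in())"
```

```text
the job is handed in; nothing more can be done
None
```

I stood the white-capped amber bottle in the V of the clamp, let go of it, and tightened the jaw with five full trigger squeezes. The job was handed in after about 24 s of robot time, and no verdict was reported.

- **Placing:** I pushed the bottle into the V until the wrist felt about 10 N straight back along the clamp's axis, so it was against both faces. The cap top read about 135 mm above the table, as expected for a bottle standing on the board.
- **Squeezing:** The fingers closed to about 37 mm on every squeeze, and the trigger was let back each time. The first touch came on about the third squeeze. On the fourth and fifth the jaw advanced about 7.6 mm each time while the pad stayed on the glass.
- **Force on the glass:** I put it at about 11–14 N from the jaw's travel. It was not measured directly.
- **Last checks:** The bottle is upright and stays put, the jaw holds its tooth, and the trigger has sprung back. The gripper is clear and touching nothing. The other bottles and loose caps look unmoved; the cream jar was outside the last picture and the beaker only partly in it.
- **Disagreements:** The seat and the squeeze point came out 2–5 mm from my first camera estimate of the clamp. I corrected both by feel from the contact force. The first squeeze was off-centre, with about 19 N sideways on the wrist, before I corrected it.

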